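# Set a tablet strip for cutting on the desk trimmer

## Robot

A 7-joint arm with a two-finger parallel gripper is mounted at the origin on a cart in front of the work surface, level with it; the furniture and walls round the work are solid. World frame = base frame: x ahead of the robot, y to its left, z up, the work surface at z = 0. Lengths are in m, angles in rad, forces in N, time in s.
With the tool pointing down it reaches from about 0.425 to 0.925 m from the base axis. Payload 6.8 kg.
Tool frame: the origin (TCP) lies at the very end of the fingers, on their centre line; the grasp point (between the pads) lies ctrl.tcp_to_grasp behind it (ctrl.tcp_to_grasp is the distance from the TCP to the grasp point, in m); z points along the fingers, y is the line along which they close (so a half turn about z gives the same grasp; the last joint's range is limited). The gripper opens to 88 mm and grips with 3 to 60 N. Pads are 20 mm wide; open, the fingers measure 115 mm over their backs; the gripper's body (75 mm by 178 mm) begins 61 mm behind the grasp point.
Start: joints at [-1.234, 0.477, 0.022, 1.555, -0.011, 1.109, -0.083], TCP at [0.29, 0.609, 0.223] pointing down, gripper open.
Joint ranges: [-2.96, 2.96], [-0.34, 2.1], [-1.41, 1.46], [0.24, 2.44], [-1.37, 4.51], [0.17, 1.92], [-2.96, 2.96]. Speed limits (rad/s): [2.39, 2.39, 3.14, 3.14, 3.14, 3.14, 3.14].

## Interface

Orientations are given as [roll, pitch, yaw] about the fixed x, y, z axes, in that order (R = Rz(yaw) Ry(pitch) Rx(roll)).
In Python, from workcell import readout, read_camera, get_calibration, ticket, find_in, ctrl gives the robot as it stands.
- The arm moves only by the shell command python3 -m jog 'ROWS' [FORCE]. ROWS is JSON, a list of rows, each a list of 3 entries, a list of its own where there are three numbers: the finger opening in mm, from 0 to 87.8, then the shift along the tool's x, y, z in mm, then the turn about the tool's z in degrees. A call has exactly 5 rows; each row shifts and turns the commanded pose from where the row before left it, along the tool's axes as they then stand; what a row does not reach is not made up. A row lasts 1/12 s, in which the tool goes at most 41.7 mm and 7.16 degrees, less where a joint would pass 70% of its speed; a pose out of reach is approached as far as the arm can. A call with a gripper value outside its range is refused whole. The fingers move at their own pace and stop on an object; FORCE is the grip in N (left out, the last holds). Time passes only in rows, so rows that do not move let the fingers close, or fill a call up. It gives the time, the measured TCP pose, the force, the opening and the grip force at its end, in the units of the state.
- readout.get_state(): the state, without advancing time (a new reading comes with each control period).
- read_camera(name): name is "scene" or "top" or "wrist"; returns (picture, depth): 420x560x3 uint8, red, green, blue; 420x560 float32, m along the optical axis (not along the pixel's ray), 0 where there is no reading.
- get_calibration(name): a dict with "K" (3x3 intrinsics, pixels), "rvec" (rotation vector, rad) and "tvec" (3), from world to camera coordinates, as OpenCV has them; the wrist camera has in their place "tool_from_camera" (4x4, takes a point from camera to tool coordinates, whose origin is the TCP and whose axes are the flange's). Camera axes: x right, y down, z forward; pixel columns grow to the right and rows downward; lengths in m; the calibration is good to about 2 mm. A picture is of the moment at which its call begins: read the wrist's pose just before it. get_calibration takes no time and is no camera call.
- ticket.hand_in(): hands the job in; it is judged then, once.
Trained networks look in the newest picture that a camera, given by its name, has taken for a name from the list of things; names that differ only in an ending like _2 or _b are one class to them, and where a whole thing is asked for, a point or a joint stands for the part that bears it (a point fixed in the world has none). Each returns a list of dicts, best first, with "conf" (0 to 1); they miss things now and then, are a little off and sometimes report something else, mostly with a low value. They report only what shows in the picture. A call takes as long as a camera call. They do not tell look-alikes from the thing itself.
- find_in(query, camera): "at" ([x, y, z] in m, in world coordinates, good to about 4 mm: the middle of the surface that is visible of it).
The state is a dict: "clock": time; "joint_pos": joint angles; "joint_velocities": joint speeds; "joint_efforts": joint torques, N m; "position": TCP position; "orientation": TCP orientation; "force": force on the tool from outside, world axes, zero at the start; "torque": the same for the moment, N m; "grip_width": finger opening in m; "grasp_force": force on a finger pad.
Only numpy, scipy, OpenCV 4.12 (cv2) and the standard library are available. Lean on these libraries where they do the work, as an engineer would, in place of code of your own. Each camera call takes 0.05 s, during which the arm holds its last target. There are 200 camera calls.

## Task

Four tablets are to be cut off the strip that lies loose on the trimmer's bed. Without picking it up, push it with the fingertips until its long side lies flush along the fence and exactly two of its five rows of tablets stick out past the steel cutting edge, under the raised clamp rail, with the edge midway between the second and third rows. Then press the clamp rail down onto the strip and finish while still holding the rail down, so that the strip stays clamped for the cut; leave the pen, bottle, tube and cartons alone.

Things in the scene. Friction and masses are not known exactly. Their poses are not given: they have to be found in the camera images.
- trimmer: Grey desk trimmer fixed on the table; its place and yaw vary. Origin: table height, centre; x points away from the operator, y left. Flat bed, top 22 mm above the table, x -100..118, y -130..130 mm. Along its far side an aluminium fence: near face at x = +60 mm, 8 mm above the bed, full bed length. The bed's right end, y = -130 mm, is the straight steel cutting edge, free air beyond it.
- corner (a point): Point on the bed's top where the near face of the fence meets the cutting edge (trimmer x = +60, y = -130, z = 22 mm). A strip that lies against the fence and sticks out passes beside this point.
- strip: Flat blister strip of ten tablets, 39 x 78 x 5 mm, 12-20 g, lying loose on the bed. Origin: centre of its underside; y along the 78 mm length, x across, z up. Five rows of two tablets, pitch 14.5 mm, the third row at mid-length: the line midway between second and third rows is 32 mm from the end. Slides with ordinary friction; tips off if over half its length passes the edge.
- rail: Clamp rail: aluminium bar with a clear sprung foot under it, along x over the bed just inside the cutting edge (trimmer y -128..-102 mm), moves only up and down, 14 mm. Origin: trimmer x 0, y -115 mm, bed height when up. Up: foot 12 mm, bar top 38 mm above the bed. After 7 mm, about 5 N, the foot meets the strip; 8-12 N clamps; it springs back. Cutter head, 63 mm above bed, at its far end.
- rail_pad (a point): Centre of the top of the black rubber press pad on the rail, 56 x 20 mm, long in the trimmer's x, centre at trimmer x -30 mm, y -115 mm; 64 mm above the table while the rail is up, 57 mm when the foot meets the strip, 50 mm at the stop; press it to about 53 mm.
- pen: Black ball pen, 140 mm long, 11 mm thick, lying on the ledge behind the fence; bystander. Origin: centre of its underside.
- bottle: White screw-cap tablet bottle, 43 mm across, 77 mm high, on the table left of the trimmer; bystander. Origin: centre of its underside.
- carton: White medicine carton with a dark red edge, 45 x 100 x 30 mm, on the table left of the trimmer; bystander. Origin: centre of its underside.
- tube: Small cream tube, 24 x 76 x 24 mm, on the table at the front right; bystander. Origin: centre of its underside.
- carton_far: Small medicine carton, 50 x 75 x 22 mm, on the table at the front right; bystander. Origin: centre of its underside.
Mind the look-alikes: they are no part of the job. What is shaped like the strip but orange is not meant.

How it is judged:
By the outcome, as a careful person would: the job done as asked, in the order asked, and still so for the second after the job is handed in, while the arm keeps its last pose, push and grip.
It also fails if it takes over 58 s, if anything falls off the work surface, if the arm or the gripper's body presses on something with over 40 N, if the wrist force passes 120 N, or if a joint passes its speed limit or range.

## Working session

There is one attempt and no reset: what is moved stays moved. The work goes in short steps, Python scripts to look and compute and a shell command to move; the robot and the scene stay as the last step left them, time stands still between calls to the robot, and variables do not carry over. Pictures are saved under pics/ and viewed, at most 10 in all, crops included, and the job is handed in when it is done.

```bash
mkdir -p pics; ls; python3 - <<'E'
from workcell import *
import cv2,numpy as np
s=readout.get_state();print({k:s[k] for k in('clock','position','orientation','force','grip_width')}, ctrl.tcp_to_grasp)
ims=[]
for n in('scene','top'):
    p,d=read_camera(n);cv2.imwrite(f'pics/{n}0.png',p[:,:,::-1]);np.save(f'{n}_d.npy',d)
    for q in('strip','corner','rail_pad','trimmer','rail'):
        print(n,q,[(np.round(r['at'],4).tolist(),round(r['conf'],2)) for r in find_in(q,n)][:3])
E
```

```text
pics
{'clock': 0.0, 'position': array([0.29018548, 0.608784  , 0.22170806]), 'orientation': array([-3.13981942e+00,  1.36770327e-04,  2.69684716e+00]), 'force': array([ 0.3318454 , -0.30950844, -0.85497087]), 'grip_width': 0.08825107891627093} 0.0187
scene strip [([0.5224, 0.0638, 0.0241], 0.8), ([0.5401, -0.0936, 0.0619], 0.71), ([0.5183, 0.2412, 0.0007], 0.52)]
scene corner [([0.5155, 0.0021, 0.021], 0.81)]
scene rail_pad [([0.5387, -0.0908, 0.0602], 0.9)]
scene trimmer [([0.5079, 0.0055, 0.0239], 0.87)]
scene rail [([0.5384, -0.0923, 0.0624], 0.72)]
top strip [([0.5251, 0.2454, -0.0017], 0.94), ([0.7699, -0.2694, -0.0007], 0.92), ([0.5197, 0.0658, 0.0228], 0.63)]
top corner [([0.528, 0.0188, 0.0169], 0.87)]
top rail_pad [([0.5461, -0.0876, 0.0616], 0.84)]
top trimmer [([0.5244, 0.011, 0.0238], 0.66)]
top rail [([0.5482, -0.084, 0.0647], 0.65)]
```

View pics/top0.png

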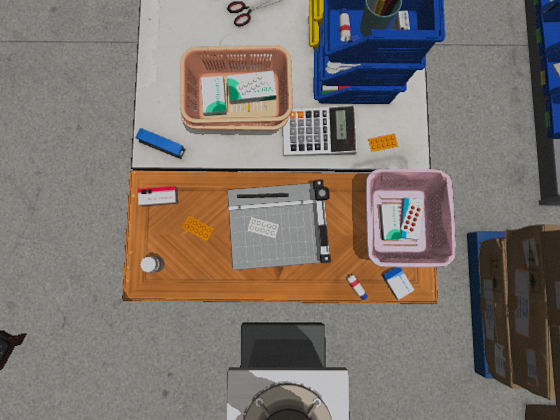

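View pics/scene0.png

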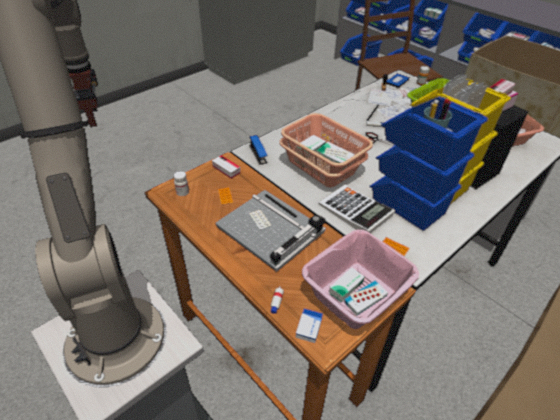

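The top view shows the grey trimmer at about (275,226), with the white strip on its bed at (263,227). The rail is at (322,230) on the right side and the fence runs along the top at y≈205. An orange look-alike lies at (198,228). I'll square the tool up and move over the bed for a close-up.

```bash
python3 -m jog '[[30,[0,0,0],-5.1],[30,[0,0,0],-5.1],[30,[0,0,0],-5.1],[30,[0,0,0],-5.1],[30,[0,0,0],-5.1]]'
python3 -m jog '[[30,[-14,-38,0],0],[30,[-14,-38,0],0],[30,[-14,-38,0],0],[30,[-14,-38,0],0],[30,[-14,-38,0],0]]'
python3 -m jog '[[30,[-14,-38,0],0],[30,[-14,-38,0],0],[30,[-14,-38,0],0],[30,[-14,-38,0],0],[30,[-14,-38,0],0]]'
python3 -c "
from workcell import *
print(get_calibration('wrist'))"
```

```text
clock: 1.02
position: [0.2904, 0.6093, 0.2227]
orientation: [3.142, 0.0, -3.137]
force: [0.2, -1.3, -0.1]
grip_width: 0.0581
grasp_force: 0.0
clock: 1.43
position: [0.3609, 0.4176, 0.2228]
orientation: [3.141, 0.0, -3.141]
force: [1.0, 0.7, 0.4]
grip_width: 0.0301
grasp_force: 0.0
clock: 1.85
position: [0.4309, 0.2275, 0.223]
orientation: [3.141, 0.001, -3.141]
force: [0.2, -0.4, 0.7]
grip_width: 0.03
grasp_force: 0.0
{'K': array([[340.93651006,   0.        , 283.12660776],
       [  0.        , 340.93651006, 211.86984312],
       [  0.        ,   0.        ,   1.        ]]), 'tool_from_camera': array([[ 1.20001246e-04, -9.61871535e-01, -2.73501620e-01,
         7.55981000e-02],
       [ 9.99999959e-01,  1.86347501e-04, -2.16602430e-04,
        -2.04581607e-03],
       [ 2.59310055e-04, -2.73501583e-01,  9.61871518e-01,
        -1.62445062e-01],
       [ 0.00000000e+00,  0.00000000e+00,  0.00000000e+00,
         1.00000000e+00]])}
```

```bash
python3 -m jog '[[30,[-14,-38,0],0],[30,[-14,-38,0],0],[30,[-14,-38,0],0],[30,[-14,-38,0],0],[30,[-14,-38,0],0]]'
python3 -m jog '[[30,[0,0,0],0],[30,[0,0,0],0],[30,[0,0,0],0],[30,[0,0,0],0],[30,[0,0,0],0]]'
cat > h.py <<'E'
from workcell import *
import cv2,numpy as np
from scipy.spatial.transform import Rotation as R
def look(tag):
    s=readout.get_state(); p,d=read_camera('wrist'); cv2.imwrite(f'pics/{tag}.png',p[:,:,::-1])
    c=get_calibration('wrist'); T=np.eye(4);T[:3,:3]=R.from_euler('xyz',s['orientation']).as_matrix();T[:3,3]=s['position']
    W=T@c['tool_from_camera']; np.savez(f'{tag}.npz',p=p,d=d,W=W,K=c['K']); return p,d,W,c['K']
def load(tag):
    z=np.load(f'{tag}.npz'); return z['p'],z['d'],z['W'],z['K']
def cloud(d,W,K):
    v,u=np.mgrid[:d.shape[0],:d.shape[1]]
    P=np.stack([(u-K[0,2])/K[0,0]*d,(v-K[1,2])/K[1,1]*d,d],-1); return P@W[:3,:3].T+W[:3,3]
def onplane(uv,z,W,K):
    uv=np.atleast_2d(np.asarray(uv,float)); r=np.c_[(uv[:,0]-K[0,2])/K[0,0],(uv[:,1]-K[1,2])/K[1,1],np.ones(len(uv))]@W[:3,:3].T
    return W[:3,3]+r*((z-W[2,3])/r[:,2])[:,None]
E
python3 - <<'E'
from h import *
p,d,W,K=look('w1'); X=cloud(d,W,K)
for q in('strip','corner','rail_pad','rail','pen'):
    print(q,[(np.round(r['at'],4).tolist(),round(r['conf'],2)) for r in find_in(q,'wrist')][:3])
print(readout.get_state()['position'])
E
```

```text
clock: 2.27
position: [0.501, 0.0375, 0.2231]
orientation: [3.141, 0.001, -3.141]
force: [0.8, -0.1, 1.1]
grip_width: 0.0304
grasp_force: 0.0
clock: 2.68
position: [0.5002, 0.0411, 0.2226]
orientation: [3.141, -0.0, -3.138]
force: [-0.3, 1.0, -0.4]
grip_width: 0.03
grasp_force: 0.0
strip [([0.5259, 0.0653, 0.0204], 0.8), ([0.5174, 0.2491, 0.001], 0.68), ([0.7634, -0.2634, 0.0007], 0.57)]
corner [([0.495, 0.0179, 0.0247], 0.72)]
rail_pad [([0.5074, -0.0874, 0.0639], 0.93), ([0.401, -0.2555, 0.0066], 0.18)]
rail [([0.5088, -0.0878, 0.063], 0.78), ([0.6048, 0.3239, 0.0278], 0.71)]
pen [([0.6087, 0.0514, 0.0299], 0.57)]
[0.50049426 0.03981015 0.22266687]
```

View pics/w1.png

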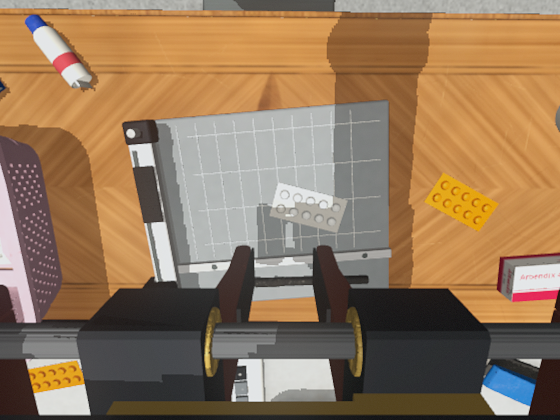

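The close-up is flipped: image down is +x and image right is +y. The strip is at (308,207), the fence runs along v≈258, and the pad is at (149,194). I'll rectify to the bed plane for precise lines.

```bash
cat >> h.py <<'E'
def ortho(tag,z,out,x0=.38,y1=.2,s=2000,w=720,h=560):
    # out image: row 0 = x max (up = +x), col 0 = y max (right = -y)
    p,d,W,K=load(tag); C=np.linalg.inv(W)
    H=K@np.c_[C[:3,0],C[:3,1],C[:3,2]*z+C[:3,3]]          # (x,y,1)->px
    A=np.array([[0,-1/s,x0+h/s],[-1/s,0,y1],[0,0,1]])       # out px->(x,y,1)
    o=cv2.warpPerspective(p,H@A,(w,h),flags=cv2.INTER_LINEAR|cv2.WARP_INVERSE_MAP); cv2.imwrite(f'pics/{out}.png',o[:,:,::-1]); return o,A
E
python3 - <<'E'
from h import *
o,A=ortho('w1',.022,'o1')
E
```

```text
(no output)
```

View pics/o1.png

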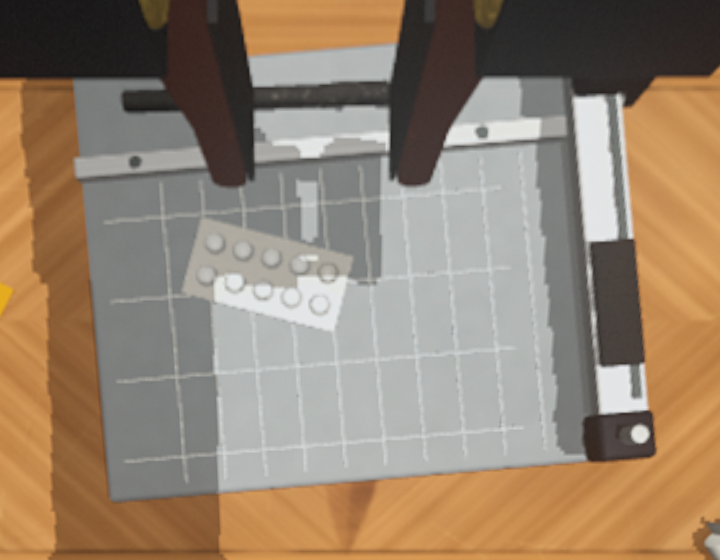

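```bash
cat > fit.py <<'E'
from h import *
import sys
o,A=ortho('w1',.022,'o1')
f=o.astype(float); sat=(f.max(2)-f.min(2)); g=cv2.GaussianBlur(cv2.cvtColor(o,cv2.COLOR_RGB2GRAY).astype(float),(3,3),0); sat=cv2.GaussianBlur(sat,(3,3),0)
def scan(img,pts,ax,half,sign=0):
    out=[]
    for c,r in pts:
        c,r=int(c),int(r); seg=img[r-half:r+half+1,c] if ax else img[r,c-half:c+half+1]
        gr=np.diff(seg); gr=np.abs(gr) if sign==0 else sign*gr
        k=int(gr.argmax()); 
        if 0<k<len(gr)-1:
            a,b,e=gr[k-1:k+2]; k+=.5*(a-e)/(a-2*b+e+1e-9)
        k+=.5-half; out.append((c,r+k) if ax else (c+k,r))
    return np.array(out)
def line(q):
    w=np.c_[q,np.ones(len(q))]@A.T; w=w[:,:2]
    vx,vy,x,y=cv2.fitLine(w.astype(np.float32),cv2.DIST_HUBER,0,1e-3,1e-4).ravel(); n=np.array([-vy,vx]); res=(w-[x,y])@n
    return np.array([x,y]),np.array([vx,vy]),res.std()
near=line(scan(sat,[(c,500-(c-111)*.0802) for c in range(125,575,6)],1,8,1))
left=line(scan(sat,[(75+(r-80)*.0857,r) for r in list(range(200,480,6))],0,8,-1))
fq=scan(g,[(c,180-(c-80)*.0887) for c in list(range(92,200,4))+list(range(450,560,4))],1,7,-1)
fen=line(fq)
for n,(p,v,s) in dict(near=near,left=left,fence=fen).items():
    print(n,p.round(4),'angle',round(np.degrees(np.arctan2(v[1],v[0])),2),'std mm',round(s*1e3,2))
yaw=np.mean([np.arctan2(l[1][1],l[1][0])%np.pi-np.pi/2 for l in(near,fen)]); ex=np.array([np.cos(yaw),np.sin(yaw)]);ey=np.array([-ex[1],ex[0]])
print('yaw',np.degrees(yaw),'fence-near along ex',(fen[0]@ex-near[0]@ex))
print('left at',left[0]@ey)
# origin
ox=((fen[0]@ex-.06)+(near[0]@ex+.1))/2; oy=left[0]@ey-.13
O=ox*ex+oy*ey; print('origin',O,'by fence',fen[0]@ex-.06,'by near',near[0]@ex+.1,oy)
# cross-check: pad + rail
p,d,W,K=load('w1'); X=cloud(d,W,K); m=(X[...,2]>.058)&(X[...,2]<.07)&(p.max(2)<70)
L=np.stack([(X[...,:2]-O)@ex,(X[...,:2]-O)@ey],-1); m&=(abs(L[...,1]+.115)<.03)&(L[...,0]<.02)&(L[...,0]>-.075)
print('pad local',L[m].min(0),L[m].max(0),L[m].mean(0),np.median(X[m][:,2]))
b=(abs(L[...,0])<.05)&(abs(L[...,1])<.1)&(X[...,2]<.024); print('bed z',np.median(X[b][:,2]))
# strip
oS,A2=ortho('w1',.025,'o2')
np.savez('trim.npz',O=O,ex=ex,ey=ey)
E
python3 fit.py
```

```text
near [0.4201 0.0133] angle -85.06 std mm 0.09
left [0.4898 0.1525] angle 4.98 std mm 0.02
fence [0.582  0.0364] angle -85.11 std mm 0.21
yaw 4.9174285 fence-near along ex 0.16329017
left at 0.109941326
origin [0.52113825 0.02470423] by fence 0.52298284 by near 0.51969266 -0.02005867
pad local [-0.05916628 -0.12368802] [-0.00476527 -0.10406105] [-0.03444996 -0.11078134] 0.06419641079788263
bed z 0.022375641253612105
```

Near-edge and fence differ by 163 mm because the detected fence line is its top edge. Allowing for the parallax gives 160 mm, which matches. So the trimmer has yaw 4.92° and origin ≈ (0.5195, 0.0246), and the pad lands at local (-30, -114) as specified. The strip is at local ≈ (7, 41) with relative yaw ≈ -19°. Next I'll go in front of its near side with the fingers 40 mm apart.

```bash
cat >> h.py <<'E'
EX=np.array([np.cos(np.radians(4.92)),np.sin(np.radians(4.92))]);EY=np.array([-EX[1],EX[0]]);O=.5197*EX-.02006*EY
def loc():
    s=readout.get_state();v=s['position'][:2]-O;f=s['force']
    print('t',round(s['clock'],2),'local mm x %.1f y %.1f z %.1f'%(v@EX*1e3,v@EY*1e3,s['position'][2]*1e3),'yaw rel',round((np.degrees(s['orientation'][2])-184.92+180)%360-180,2),'F ex %.1f ey %.1f z %.1f'%(f[:2]@EX,f[:2]@EY,f[2]),'grip',round(s['grip_width']*1e3,1))
E
python3 -m jog '[[40,[0,0,0],-4.9],[40,[8,6,30],0],[40,[8,6,32],0],[40,[8,6,32],0],[40,[8,6,32],0]]' >/dev/null
python3 -m jog '[[40,[0,0,16],0],[40,[0,0,10],0],[40,[0,0,4],0],[40,[0,0,0],0],[40,[0,0,0],0]]' >/dev/null
python3 -c "from h import *;loc()"
```

```text
t 3.82 local mm x -48.5 y 40.3 z 67.5 yaw rel -0.03 F ex -0.0 ey -0.5 z 0.7 grip 40.1
```

```bash
python3 -m jog '[[40,[0,0,16],0],[40,[0,0,14],0],[40,[0,0,9],0],[40,[0,0,4],0],[40,[0,0,0],0]]' >/dev/null
python3 -c "from h import *;loc()"
```

```text
t 4.23 local mm x -49.5 y 40.3 z 23.6 yaw rel -0.02 F ex -0.6 ey 0.3 z -0.0 grip 39.7
```

```bash
python3 -m jog '[[40,[-5,0,0],0],[40,[-5,0,0],0],[40,[-4,0,0],0],[40,[-4,0,0],0],[40,[-4,0,0],0]]' >/dev/null
python3 -m jog '[[40,[-4,0,0],0],[40,[-4,0,0],0],[40,[-4,0,0],0],[40,[-4,0,0],0],[40,[-4,0,0],0]]' >/dev/null
python3 -m jog '[[40,[-4,0,0],0],[40,[-3,0,0],0],[40,[-3,0,0],0],[40,[-2,0,0],0],[40,[0,0,0],0]]' >/dev/null
python3 - <<'E'
from h import *
loc();look('w2');ortho('w2',.024,'o3')
E
```

```text
t 5.48 local mm x 4.9 y 40.4 z 23.7 yaw rel -0.01 F ex 0.2 ey 0.2 z -0.2 grip 39.7
```

View pics/w2.png

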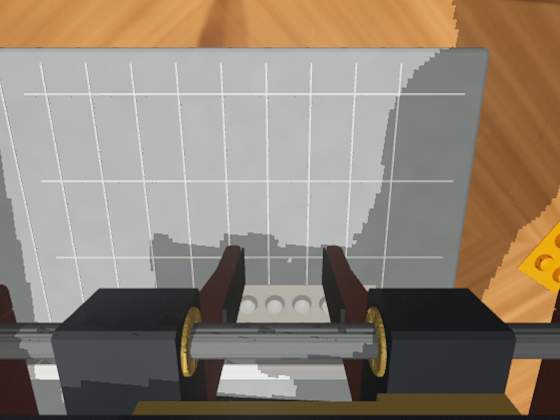

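The strip lies square in front of both fingers, with its near edge at v≈287 between them. I'll check its edge position and then continue slowly into the fence.

```bash
python3 -c "
from h import *
p,d,W,K=load('w2')
for u in((250,287),(315,287)):
  v=onplane(u,.024,W,K)[0,:2]-O;print(v@EX*1e3,v@EY*1e3)"
python3 -m jog '[[40,[-2,0,0],0],[40,[-2,0,0],0],[40,[-1,0,0],0],[40,[-1,0,0],0],[40,[0,0,0],0]]' >/dev/null
python3 -c "from h import *;loc()"
python3 -m jog '[[40,[-1,0,0],0],[40,[-1,0,0],0],[40,[-1,0,0],0],[40,[0,0,0],0],[40,[0,0,0],0]]' >/dev/null
python3 -c "from h import *;loc()"
```

```text
16.41062227230796 20.93287909445238
16.40663045866214 55.21168835111967
t 5.95 local mm x 10.5 y 40.4 z 23.6 yaw rel -0.01 F ex -0.0 ey 0.2 z -0.9 grip 40.6
t 6.37 local mm x 10.7 y 40.3 z 23.1 yaw rel -0.0 F ex -5.7 ey 0.5 z 4.3 grip 40.1
```

```bash
python3 -m jog '[[40,[5,0,0],0],[40,[10,0,0],0],[40,[10,0,-10],0],[20,[20,5,-30],0],[0,[20,10,-30],0]]' >/dev/null
python3 -m jog '[[0,[10,10,-30],0],[0,[0,15,-20],0],[0,[0,15,0],0],[0,[0,0,0],0],[0,[0,0,0],0]]' >/dev/null
python3 - <<'E'
from h import *
loc();look('w3');ortho('w3',.024,'o4')
E
```

```text
t 7.2 local mm x -61.8 y 95.7 z 143.7 yaw rel 0.1 F ex -0.2 ey 0.2 z -0.5 grip 0.4
```

View pics/o4.png

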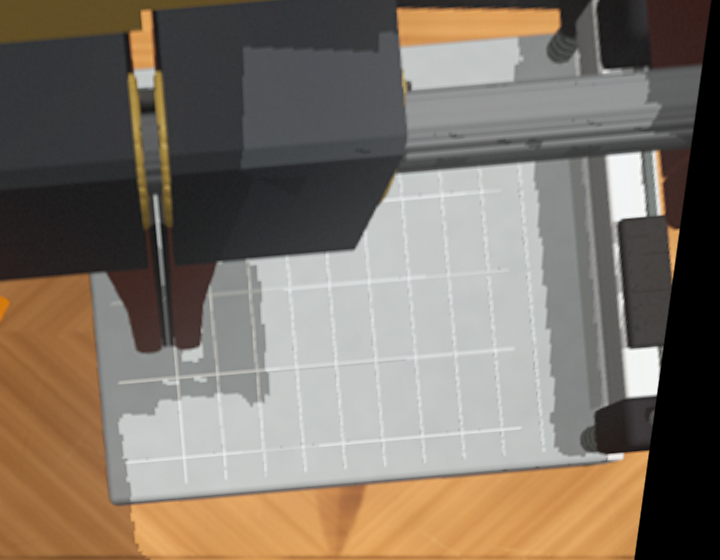

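The gripper hides the strip here, but by geometry its left end is at y ≈ 80, so I'll go to its left with the fingers closed.

```bash
python3 -m jog '[[0,[-30,4,0],0],[0,[-30,4,20],0],[0,[-30,2,30],0],[0,[-12,0,30],0],[0,[0,0,10],0]]' >/dev/null
python3 -c "from h import *;loc()
p,d=read_camera('scene');cv2.imwrite('pics/s1.png',cv2.resize(p[180:280,200:340,::-1],None,fx=5,fy=5,interpolation=cv2.INTER_CUBIC))"
```

```text
t 7.67 local mm x 39.8 y 103.2 z 49.5 yaw rel -0.11 F ex -1.1 ey -0.5 z 0.5 grip 0.4
```

View pics/s1.png

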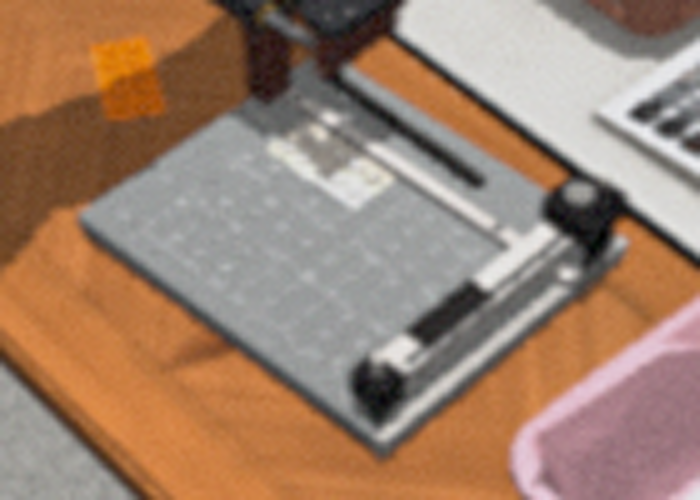

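The strip lies along the fence at (330,165) in the crop, with the fingers left of its end. I'll descend and begin the push along -y.

```bash
python3 -m jog '[[0,[0,0,8],0],[0,[0,0,6],0],[0,[0,0,4],0],[0,[0,0,0],0],[0,[0,0,0],0]]' >/dev/null
python3 -c "from h import *;loc()"
```

```text
t 8.13 local mm x 39.9 y 105.4 z 37.0 yaw rel -0.0 F ex 0.4 ey 1.1 z 0.9 grip 0.6
```

```bash
python3 -m jog '[[0,[0,0,6],0],[0,[0,0,4],0],[0,[0,0,3.5],0],[0,[0,0,0],0],[0,[0,0,0],0]]' >/dev/null
python3 -c "from h import *;loc()"
```

```text
t 8.55 local mm x 39.8 y 105.4 z 22.5 yaw rel -0.0 F ex -0.1 ey 0.3 z 0.7 grip 0.3
```

```bash
python3 -m jog '[[0,[0,-5,-0.8],0],[0,[0,-4,0],0],[0,[0,-4,0],0],[0,[0,-5,0],0],[0,[0,-5,0],0]]' >/dev/null
for i in 1; do python3 -m jog '[[0,[0,-6,0],0],[0,[0,-6,0],0],[0,[0,-6,0],0],[0,[0,-6,0],0],[0,[0,-6,0],0]]' >/dev/null;python3 -c "from h import *;loc()"; done
python3 -m jog '[[0,[0,-6,0],0],[0,[0,-6,0],0],[0,[0,-6,0],0],[0,[0,-6,0],0],[0,[0,-6,0],0]]' >/dev/null;python3 -c "from h import *;loc()"
python3 -m jog '[[0,[0,-6,0],0],[0,[0,-6,0],0],[0,[0,-6,0],0],[0,[0,-5,0],0],[0,[0,-3,0],0]]' >/dev/null;python3 -c "from h import *;loc()
p,d=read_camera('scene');cv2.imwrite('pics/s2.png',cv2.resize(p[180:280,200:340,::-1],None,fx=5,fy=5,interpolation=cv2.INTER_CUBIC))"
```

```text
t 9.38 local mm x 39.8 y 51.6 z 23.5 yaw rel -0.02 F ex -0.2 ey -1.0 z -0.0 grip 0.7
t 9.8 local mm x 39.8 y 21.7 z 23.5 yaw rel -0.01 F ex 0.3 ey -0.1 z 0.1 grip 0.1
t 10.22 local mm x 39.8 y -4.6 z 23.5 yaw rel -0.05 F ex 0.5 ey -0.1 z -0.5 grip 0.4
```

View pics/s2.png

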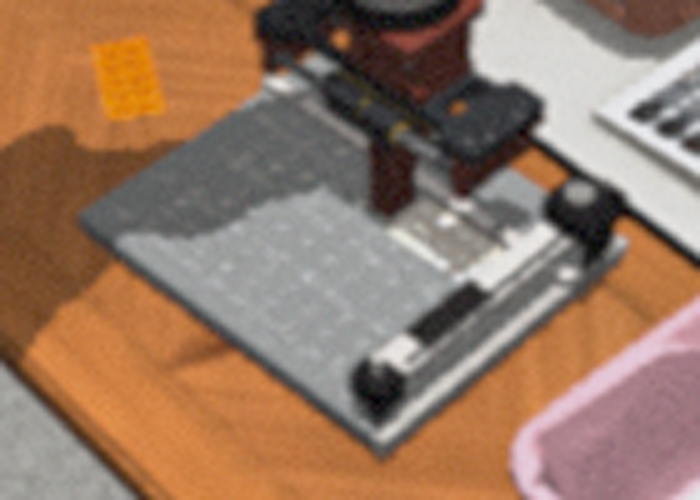

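The strip is along the fence, pushed by the closed finger at (390,200), with its front just reaching the rail. Before passing under the cutter head zone I'll check from depth how low the gripper body hangs.

```bash
cat >> h.py <<'E'
def scene_cloud(n='scene'):
    p,d=read_camera(n);c=get_calibration(n);T=np.eye(4);T[:3,:3]=cv2.Rodrigues(np.array(c['rvec'],float))[0];T[:3,3]=np.ravel(c['tvec']);W=np.linalg.inv(T)
    X=cloud(d,W,np.array(c['K']));v=X[...,:2]-O;return p,np.dstack([v@EX,v@EY,X[...,2]])*1e3,d>0
E
python3 - <<'E'
from h import *
p,L,ok=scene_cloud()
for y0 in range(-180,20,20):
    m=ok&(L[...,1]>y0)&(L[...,1]<y0+20)&(L[...,0]>0)&(L[...,0]<130)&(L[...,2]>40)&(L[...,2]<200)
    z=np.sort(L[m][:,2]);print(y0,m.sum(),np.histogram(z,bins=[40,60,70,80,90,100,110,120,140,200])[0])
E
```

```text
-180 0 [0 0 0 0 0 0 0 0 0]
-160 0 [0 0 0 0 0 0 0 0 0]
-140 155 [59 31 34 31  0  0  0  0  0]
-120 220 [51 95 20 54  0  0  0  0  0]
-100 202 [ 0  3  1  2  0 19 32 51 94]
-80 123 [  0   0   0   0   0   1   6  11 105]
-60 254 [  0   0   0   0   0   0   6  25 223]
-40 181 [  0   0   0   0   0   7  14  44 116]
-20 193 [34 19 15  8  0  1 13 39 64]
0 117 [ 5  5  6  1  0  3  9 43 45]
```

The gripper body stays at or above 100 mm and the head below 90 mm, so it clears. I'll continue the push.

```bash
python3 -m jog '[[0,[0,-5,0],0],[0,[0,-5,0],0],[0,[0,-5,0],0],[0,[0,-5,0],0],[0,[0,-5,0],0]]' >/dev/null;python3 -c "from h import *;loc()"
python3 -m jog '[[0,[0,-5,0],0],[0,[0,-5,0],0],[0,[-0.5,-5,0],0],[0,[-0.5,-5,0],0],[0,[0,-5,0],0]]' >/dev/null
python3 -m jog '[[0,[-0.5,-3,0],0],[0,[-0.5,-2,0],0],[0,[0,0,0],0],[0,[0,0,0],0],[0,[0,0,0],0]]' >/dev/null
python3 - <<'E'
from h import *
loc()
p,L,ok=scene_cloud();look('w4')
cv2.imwrite('pics/s3.png',cv2.resize(p[195:275,255:335,::-1],None,fx=7,fy=7,interpolation=cv2.INTER_CUBIC))
p2,L2,ok2=scene_cloud('top')
m=ok&(L[...,1]<-133)&(L[...,1]>-190)&(L[...,2]>15)&(L[...,2]<40)&(L[...,0]>10)&(L[...,0]<75)
print(m.sum(),L[m].min(0),L[m].max(0))
m=ok2&(L2[...,1]<-133)&(L2[...,1]>-190)&(L2[...,2]>15)&(L2[...,2]<40)&(L2[...,0]>10)&(L2[...,0]<75)
print(m.sum(),L2[m].min(0) if m.any() else '',L2[m].max(0) if m.any() else '')
E
```

```text
t 10.73 local mm x 39.8 y -29.3 z 23.5 yaw rel -0.02 F ex -1.1 ey -0.9 z -1.0 grip 0.4
t 11.57 local mm x 41.9 y -58.4 z 23.5 yaw rel 0.01 F ex 0.5 ey -0.8 z 0.0 grip 0.1
44 [  20.32956293 -145.18523577   19.53655731] [  59.12425536 -133.1787651    30.62746383]
0
```

View pics/s3.png

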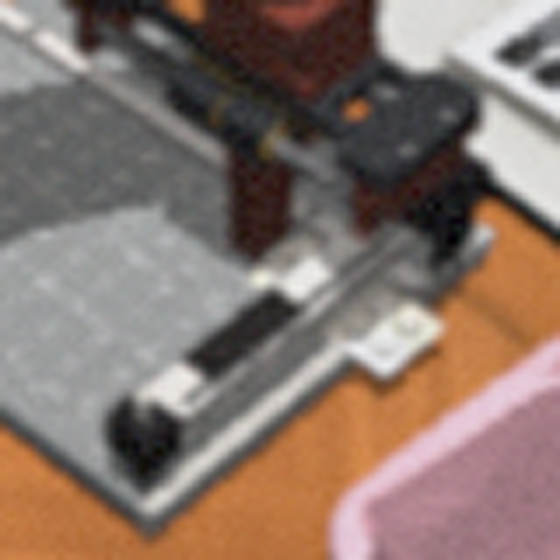

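The strip protrudes past the edge, flush along the fence (x span about 20–59). I'll push 8 mm further, then measure from above with the wrist camera before the final nudge.

```bash
python3 -m jog '[[0,[0,-2,0],0],[0,[0,-2,0],0],[0,[0,-2,0],0],[0,[0,-2,0],0],[0,[0,0,0],0]]' >/dev/null; python3 -c "from h import *;loc()"
python3 -m jog '[[0,[0,4,0],0],[0,[0,4,0],0],[0,[0,3,-25],0],[0,[15,0,-30],0],[0,[30,-20,-30],0]]' >/dev/null
python3 -m jog '[[0,[30,-25,-30],0],[0,[15,-25,-25],0],[0,[0,-15,-10],0],[0,[0,0,0],0],[0,[0,0,0],0]]' >/dev/null
python3 - <<'E'
from h import *
loc();look('w5')
O2=O
ortho('w5',.025,'o5',x0=.40,y1=-.02,s=4000,w=720,h=600)
E
```

```text
t 12.13 local mm x 41.8 y -67.5 z 23.5 yaw rel -0.06 F ex 0.9 ey 0.2 z -0.0 grip 0.1
t 12.97 local mm x -39.7 y -134.5 z 166.1 yaw rel -0.07 F ex 0.1 ey 0.7 z 0.2 grip 0.3
```

View pics/w5.png

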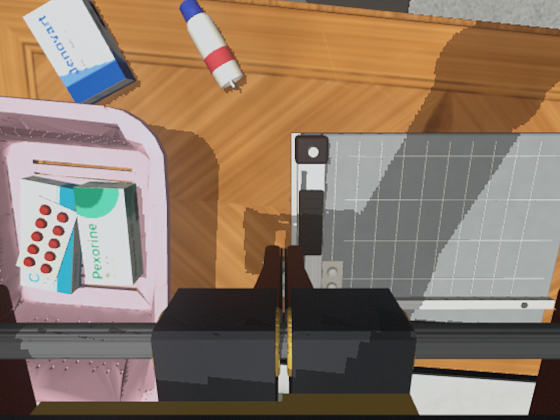

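In this view the strip's inner end is visible between the rail and the bed, spanning u≈321–342 and v≈262–290. The cutting edge shows at u≈292. I'll measure both numerically.

```bash
python3 - <<'E'
from h import *
p,d,W,K=load('w5')
def l(uv,z):
    v=onplane(uv,z,W,K)[:,:2]-O;return np.c_[v@EX,v@EY].round(4)*1e3
g=cv2.cvtColor(p,cv2.COLOR_RGB2GRAY).astype(int)
for r in (266,274,282,288): print(r,g[r,318:350])
print('col332',g[252:296,332],'col 326',g[252:296,326])
for r in (175,230):print(r,[tuple(int(a) for a in x) for x in p[r,285:300]])
print('bed right edge',l([(292,140),(292,180),(292,235)],.022),'end',l([(342.5,266),(342.5,288)],.0245),'near edge',l([(326,262),(340,262)],.0245))
print('fence near face', [g[r,440] for r in range(290,315)])
v,u=np.mgrid[:420,:560];X=cloud(d,W,K);q=X[...,:2]-O
print('strip z',(X[264:288:4,324:340:4,2]*1e3).round(1).tolist())
E
```

```text
266 [161 163 158 139 142 159 158 158 159 158 159 155 146 144 139 145 156 160
 159 159 158 159 159 160 150 117 112 112 113 114 114 112]
274 [161 164 157 131 137 158 156 156 154 140 137 160 170 171 171 171 171 166
 158 155 158 158 158 160 148 109 113 112 114 114 114 113]
282 [160 162 154 145 156 154 155 154 156 155 149 139 126 125 128 132 145 155
 158 158 157 157 157 151 125 111 112 111 113 113 111 109]
288 [ 92  90  81  73  84  87  88  84  72  73  91  97  99 103 102  98  96  88
  80  89  87  87  87  81  64  62  61  63  61  61  62  61]
col332 [148 149 145 140 150 157 157 157 142 151 160 160 159 159 139 118 120 163
 180 181 179 174 171 170 164 158 156 157 158 152 128 115 150 174 181 166
 102  23  33  33  29  31  30  31] col 326 [115 115 116 115 115 115 116 114 115 149 160 158 159 158 159 159 159 156
 151 148 150 149 154 156 157 156 157 157 157 156 156 153 149 141 137 124
  72  27  32  33  34  31  32  32]
175 [(188, 131, 77), (187, 129, 74), (187, 129, 74), (186, 129, 74), (187, 129, 74), (167, 110, 60), (171, 166, 161), (217, 220, 217), (214, 216, 212), (214, 216, 212), (215, 217, 213),
[... 313 characters left out ...]
]
bed right edge [[ -94.  -128.6]
 [ -58.3 -128.4]
 [  -5.2 -128.1]] end [[ 25.9 -78.9]
 [ 49.7 -77.8]] near edge [[ 21.7 -95.1]
 [ 21.7 -81.5]]
fence near face [np.int64(172), np.int64(171), np.int64(172), np.int64(170), np.int64(170), np.int64(172), np.int64(147), np.int64(108), np.int64(98), np.int64(87), np.int64(180), np.int64(214), np.int64(218), np.int64(216), np.int64(216), np.int64(216), np.int64(217), np.int64(217), np.int64(218), np.int64(191), np.int64(169), np.int64(171), np.int64(171), np.int64(170), np.int64(170)]
strip z [[22.4, 22.3, 22.4, 23.3], [23.5, 22.7, 26.2, 328.4], [23.4, 24.1, 26.8, 27.3], [22.4, 23.5, 23.0, 22.7], [22.1, 23.5, 23.0, 21.9], [22.7, 24.7, 26.1, 25.3]]
```

```bash
python3 -c "
from h import *
p,d,W,K=load('w5')
v=onplane([(440,296.3),(380,299),(332,260.9),(326,260.9)],.0225,W,K)[:,:2]-O;print(np.c_[v@EX,v@EY].round(4)*1e3)
g=cv2.cvtColor(p,cv2.COLOR_RGB2GRAY).astype(int)
for c in (360,400,480,530):print(c,g[290:306,c])"
python3 -m jog '[[0,[-15,25,0],0],[0,[-30,30,0],0],[0,[-30,22,20],0],[0,[-7,5,30],0],[0,[0,0,30],0]]' >/dev/null
python3 -m jog '[[0,[0,0,20],0],[0,[0,0,15],0],[0,[0,0,5],0],[0,[0,0,0],0],[0,[0,0,0],0]]' >/dev/null;python3 -c "from h import *;loc()"
```

```text
[[ 60.1  20.9]
 [ 63.1 -39.1]
 [ 21.4 -89. ]
 [ 21.4 -94.8]]
360 [30 31 30 33 31 29 32 31 30 31 28 29 29 28 28 30]
400 [113 114 112 114 114 114 111  88  79  73 116 154 160 159 155 160]
480 [170 170 171 170 170 172 148 109  83  64 183 217 217 217 215 216]
530 [171 171 171 170 170 172 151 111  90  84 185 216 216 215 215 216]
t 13.85 local mm x 40.8 y -52.4 z 45.4 yaw rel 0.06 F ex 0.8 ey 0.7 z -0.1 grip 0.5
```

The fence is at 60.1 and the strip's near side at 21.4, so the strip is flush. It needs 5 mm more protrusion, so the target TCP y is ≈ -72.5.

```bash
python3 -m jog '[[0,[0,0,10],0],[0,[0,0,7],0],[0,[0,0,4.5],0],[0,[0,0,0],0],[0,[0,0,0],0]]' >/dev/null;python3 -c "from h import *;loc()"
python3 -m jog '[[0,[0,-5,0],0],[0,[0,-4,0],0],[0,[0,-4,0],0],[0,[0,-1,0],0],[0,[0,0,0],0]]' >/dev/null;python3 -c "from h import *;loc()"
```

```text
t 14.27 local mm x 40.7 y -53.5 z 24.2 yaw rel -0.02 F ex 0.0 ey -0.2 z 0.2 grip 0.2
t 14.68 local mm x 40.9 y -68.3 z 24.5 yaw rel -0.08 F ex -1.3 ey 0.6 z 0.4 grip 0.1
```

```bash
python3 -m jog '[[0,[0,3,0],0],[0,[0,0,0.9],0],[0,[-0.3,-2,0],0],[0,[-0.3,-2,0],0],[0,[0,0,0],0]]' >/dev/null;python3 -c "from h import *;loc()"
python3 -m jog '[[0,[-0.3,-1.2,0],0],[0,[-0.3,-1.2,0],0],[0,[0,-0.8,0],0],[0,[0,0,0],0],[0,[0,0,0],0]]' >/dev/null;python3 -c "from h import *;loc()"
```

```text
t 15.1 local mm x 41.5 y -68.9 z 23.4 yaw rel -0.02 F ex -0.5 ey -0.4 z -0.4 grip 0.7
t 15.52 local mm x 42.1 y -71.7 z 23.4 yaw rel -0.01 F ex 0.4 ey -0.2 z -0.8 grip 0.5
```

```bash
python3 -m jog '[[0,[0,-0.8,0],0],[0,[0,0,0],0],[0,[0,4,0],0],[0,[0,5,-15],0],[0,[15,0,-30],0]]' >/dev/null
python3 -m jog '[[0,[30,-20,-35],0],[0,[30,-28,-30],0],[0,[12,-28,-30],0],[0,[0,-28,0],0],[0,[0,-22,0],0]]' >/dev/null
python3 -m jog '[[0,[0,-14,0],0],[0,[0,0,0],0],[0,[0,0,0],0],[0,[0,0,0],0],[0,[0,0,0],0]]' >/dev/null
python3 - <<'E'
from h import *
loc();p,d,W,K=look('w6');loc()
C=np.linalg.inv(W)
def img(x,y,z):
    w=np.r_[O+x*EX+y*EY,z]; q=K@(C[:3,:3]@w+C[:3,3]);return q[:2]/q[2]
g=cv2.cvtColor(p,cv2.COLOR_RGB2GRAY).astype(np.float32)
f=p.astype(int);
for x in (.024,.028,.0325,.0405,.048,.053,.057):
    row=[];
    for y in np.arange(-.172,-.118,.001):
        u,v=img(x,y,.0225); row.append(int(cv2.getRectSubPix(g,(1,1),(float(u),float(v)))[0,0]))
    print('x',x,'y -172..',row)
for y in (-.155,-.145,-.135):
    row=[]
    for x in np.arange(.012,.070,.001):
        u,v=img(x,y,.0225); row.append(int(cv2.getRectSubPix(g,(1,1),(float(u),float(v)))[0,0]))
    print('y',y,'x 12..',row)
E
```

```text
t 16.77 local mm x -34.0 y -192.5 z 151.0 yaw rel 0.12 F ex -0.5 ey 0.5 z 0.4 grip 0.9
t 16.82 local mm x -33.9 y -192.6 z 151.0 yaw rel 0.12 F ex 0.4 ey -0.1 z 0.5 grip 0.5
x 0.024 y -172.. [90, 90, 90, 90, 91, 92, 92, 92, 93, 93, 130, 167, 164, 164, 163, 162, 162, 162, 162, 162, 161, 161, 160, 161, 161, 161, 161, 161, 161, 162, 162, 162, 162, 162, 162, 162, 162, 162, 162, 162, 162, 162, 162, 162, 162, 161, 161, 162, 161, 161, 162, 162, 144, 112]
x 0.028 y -172.. [92, 90, 90, 90, 90, 90, 90, 91, 90, 98, 132, 162, 162, 161, 161, 161, 155, 142, 131, 122, 119, 120, 124, 136, 152, 161, 160, 160, 160, 160, 160, 152, 134, 125, 123, 122, 125, 135, 149, 161, 160, 160, 161, 161, 160, 155, 141, 127, 120, 117, 119, 123, 121, 112]
x 0.0325 y -172.. [68, 95, 95, 92, 91, 91, 91, 90, 90, 101, 135, 159, 162, 161, 158, 137, 119, 148, 169, 176, 179, 177, 173, 170, 156, 139, 155, 160, 160, 150, 119, 128, 157, 173, 178, 179, 176, 172, 166, 149, 145, 157, 159, 157, 138, 115, 139, 166, 176, 180, 178, 169, 143, 117]
x 0.0405 y -172.. [35, 36, 34, 56, 94, 102, 101, 97, 94, 101, 136, 156, 155, 154, 154, 154
[... 1034 characters left out ...]
7, 157, 156, 155, 154, 152, 143, 126, 108, 87, 52, 28, 31, 31, 30, 33, 31, 31, 30, 30, 29, 29, 29, 29, 29, 28, 29, 30, 29, 27, 27, 30, 29]
y -0.145 x 12.. [96, 93, 92, 90, 89, 90, 91, 91, 85, 138, 161, 162, 161, 161, 161, 159, 160, 160, 161, 160, 160, 160, 160, 159, 159, 159, 160, 158, 157, 157, 157, 157, 156, 156, 153, 127, 73, 27, 30, 31, 31, 31, 32, 28, 30, 31, 31, 30, 30, 30, 30, 30, 30, 30, 28, 29, 28, 29, 29]
y -0.135 x 12.. [95, 96, 96, 97, 98, 98, 101, 101, 96, 146, 163, 164, 162, 162, 163, 158, 135, 117, 140, 164, 172, 172, 171, 170, 169, 165, 159, 156, 155, 155, 156, 154, 143, 126, 121, 113, 71, 28, 32, 31, 30, 32, 31, 31, 31, 31, 31, 31, 30, 30, 30, 29, 29, 30, 30, 28, 30, 29, 29]
```

```bash
python3 - <<'E'
from h import *
p,d,W,K=load('w6');C=np.linalg.inv(W)
def img(x,y,z):
    w=np.r_[O+x*EX+y*EY,z]; q=K@(C[:3,:3]@w+C[:3,3]);return q[:2]/q[2]
for x in (-.06,-.03,.0,.01,.017):
    row=[]
    for y in np.arange(-.135,-.123,.0005):
        u,v=img(x,y,.022); row.append(cv2.getRectSubPix(p.copy(),(1,1),(float(u),float(v)))[0,0])
    a=np.array(row).astype(int); print(x,'R-B from -135 step .5',(a[:,0]-a[:,2]).tolist())
E
```

```text
-0.06 R-B from -135 step .5 [110, 110, 112, 114, 106, 93, 46, 14, 11, 9, 9, 6, 4, 4, 5, 6, 7, 7, 8, 8, 7, 7, 8, 7, 7]
-0.03 R-B from -135 step .5 [101, 102, 100, 97, 81, 60, 36, 16, 10, 7, 7, 7, 7, 7, 6, 6, 5, 6, 6, 6, 6, 7, 7, 7, 5]
0.0 R-B from -135 step .5 [76, 76, 77, 79, 69, 57, 32, 13, 8, 5, 6, 6, 6, 6, 6, 6, 7, 6, 6, 5, 5, 6, 6, 6, 5]
0.01 R-B from -135 step .5 [77, 77, 77, 75, 74, 59, 43, 20, 3, 4, 5, 6, 5, 6, 6, 6, 6, 6, 6, 6, 6, 6, 6, 6, 6]
0.017 R-B from -135 step .5 [80, 80, 81, 83, 75, 64, 36, 14, 7, 4, 5, 5, 6, 6, 7, 6, 6, 6, 6, 6, 6, 5, 6, 6, 6]
```

The far end is at y = -162.0 and the near side at x = 20.9 at both places checked, so the strip is square, flush and sticks out 32 mm. Now I'll press the rail pad at local (-30, -115).

```bash
python3 -m jog '[[0,[-2,25,0],0],[0,[-2,30,0],0],[0,[0,18,25],0],[0,[0,5,25],0],[0,[0,0,18],0]]' >/dev/null
python3 -m jog '[[0,[0,0,5],0],[0,[0,0,0],0],[0,[0,0,0],0],[0,[0,0,0],0],[0,[0,0,0],0]]' >/dev/null;python3 -c "from h import *;loc()"
```

```text
t 17.65 local mm x -29.2 y -116.7 z 79.4 yaw rel -0.04 F ex -0.3 ey -0.0 z 0.1 grip 0.4
```

```bash
python3 -m jog '[[0,[0,1.5,5],0],[0,[0,0,4],0],[0,[0,0,3],0],[0,[0,0,2],0],[0,[0,0,2],0]]' >/dev/null;python3 -c "from h import *;loc()"
python3 -m jog '[[0,[0,0,2],0],[0,[0,0,2],0],[0,[0,0,1],0],[0,[0,0,1],0],[0,[0,0,0],0]]' >/dev/null;python3 -c "from h import *;loc()"
```

```text
t 18.07 local mm x -30.3 y -114.7 z 62.0 yaw rel -0.01 F ex -1.2 ey 0.7 z 3.3 grip 0.3
t 18.48 local mm x -30.3 y -114.7 z 56.3 yaw rel -0.01 F ex -2.8 ey 0.6 z 7.0 grip 0.6
```

```bash
python3 -m jog '[[0,[0,0,1],0],[0,[0,0,1],0],[0,[0,0,1],0],[0,[0,0,0],0],[0,[0,0,0],0]]' >/dev/null;python3 -c "from h import *;loc()"
python3 -m jog '[[0,[0,0,0],0],[0,[0,0,0],0],[0,[0,0,0],0],[0,[0,0,0],0],[0,[0,0,0],0]]' >/dev/null;python3 -c "from h import *;loc()
p,L,ok=scene_cloud()
m=ok&(L[...,1]<-133)&(L[...,1]>-190)&(L[...,2]>15)&(L[...,2]<40)&(L[...,0]>10)&(L[...,0]<75)
print(m.sum(),L[m].min(0),L[m].max(0))
p,d,W,K=look('w7');C=np.linalg.inv(W);g=cv2.cvtColor(p,cv2.COLOR_RGB2GRAY).astype(np.float32)
for y in (-.155,-.145):
  r=[]
  for x in np.arange(.012,.04,.001):
    w=np.r_[O+x*EX+y*EY,.0225];q=K@(C[:3,:3]@w+C[:3,3]);q=q/q[2];r.append(int(cv2.getRectSubPix(g,(1,1),(float(q[0]),float(q[1])))[0,0]))
  print(r)"
```

```text
t 18.9 local mm x -30.3 y -114.7 z 53.7 yaw rel -0.01 F ex -3.5 ey 0.7 z 10.4 grip 0.5
t 19.32 local mm x -30.3 y -114.7 z 53.8 yaw rel -0.01 F ex -4.1 ey 1.3 z 9.3 grip 0.7
83 [  20.9373546  -158.50216659   18.40872126] [  59.54391969 -133.54809711   30.94090088]
[42, 41, 42, 41, 41, 40, 41, 39, 38, 38, 40, 39, 40, 38, 38, 39, 38, 40, 59, 71, 69, 72, 72, 73, 74, 84, 85, 86]
[41, 41, 43, 39, 39, 40, 39, 41, 39, 38, 38, 38, 38, 39, 38, 39, 38, 39, 59, 73, 73, 72, 71, 72, 75, 82, 87, 86]
```

```bash
python3 -c "from workcell import *;print(ticket.hand_in())"
```

```text
the job is handed in; nothing more can be done
None
```

The job is handed in at about 19 s: the strip measured flush along the fence and 32 mm past the cutting edge (two rows out, within about 0.5 mm), and the arm is still pressing the clamp rail down at 53.8 mm with about 10 N.

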